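# Pack the ball camera in its hinged case

## Robot

A 7-joint arm with a two-finger parallel gripper is mounted at the origin on the work surface. World frame = base frame: x ahead of the robot, y to its left, z up, the work surface at z = 0. Lengths are in m, angles in rad, forces in N, time in s.
With the tool pointing down it reaches from about 0.4 to 0.85 m from the base axis. Payload 10.4 kg.
Tool frame: the origin (TCP) lies midway between the tips of the shut fingers; the grasp point (between the pads) lies 19 mm behind it; z points along the fingers, y is the line along which they close (so a half turn about z gives the same grasp; the last joint's range is limited). The gripper opens to 87 mm and grips with 3 to 60 N. Pads are 19 mm wide; open, the fingers measure 117 mm over their backs; the gripper's body (75 mm by 190 mm) begins 51 mm behind the grasp point.
Start: joints at [1.089, 0.332, -0.065, 1.46, 0.022, 1.35, -0.088], TCP at [0.277, -0.56, 0.197] pointing down, gripper open.
Joint ranges: [-2.6, 2.6], [-0.5, 2.12], [-1.47, 1.34], [0.16, 2.42], [-1.27, 4.41], [0.06, 2.06], [-2.6, 2.6]. Speed limits (rad/s): [2.22, 2.22, 2.79, 2.79, 3.14, 3.14, 3.14].

## Interface

Orientations are given as a unit quaternion [x, y, z, w].
In Python, from bench import r gives the robot as it stands.
- The arm moves only by the tool arm_command, never from a script. Its arguments are lists of equal length, an entry for each row: "xyz": the shift along the world's x, y, z in m, a list of three; "rot": the turn, a rotation vector about the world's x, y, z in rad, a list of three. In form: {"xyz": [[tx, ty, tz], ...], "rot": [[ax, ay, az], ...]}. A call has 1 to 20 rows; each row is the pose to reach, as a shift and turn from the pose commanded when the call began; what a row does not reach only later rows make up. A row lasts 1/12 s, in which the tool goes at most 41.7 mm and 7.16 degrees, less where a joint would pass 70% of its speed; a pose out of reach is approached as far as the arm can. A call with a gripper value outside its range is refused whole. "grip" is the opening, from 0 (shut) to 1 (fully open), set as the call begins (left out, the last holds). The fingers move at their own pace and stop on an object; "squeeze" is the grip in N (left out, the last holds). Time passes only in rows, so rows that repeat a pose let the fingers close. It gives the time, the measured TCP pose, the force, the opening and the grip force at its end, in the units of the state.
- r.read_state(): the state, without advancing time (a new reading comes with each control period).
- r.camera(name): name is "scene" or "top" or "wrist"; returns the picture (384x512x3 uint8, red, green, blue); there is no depth.
- r.camera_model(name): a dict with "fx", "fy", "cx", "cy" (pixels), "T" (4x4, takes a point from camera to world coordinates). Camera axes: x right, y up, looking along -z (the intrinsics and any distortion apply to the point x, -y, -z); pixel columns grow to the right and rows downward; lengths in m; the calibration is good to about 2 mm. A picture is of the moment at which its call begins: read the wrist's pose just before it. camera_model takes no time and is no camera call; for the wrist camera it gives the pose at the moment of the call.
- r.close_job(): hands the job in; it is judged then, once.
Trained networks look in the newest picture that a camera, given by its name, has taken for a name from the list of things; names that differ only in an ending like _2 or _b are one class to them, and where a whole thing is asked for, a point or a joint stands for the part that bears it (a point fixed in the world has none). Each returns a list of dicts, best first, with "conf" (0 to 1); they miss things now and then, are a little off and sometimes report something else, mostly with a low value. They report only what shows in the picture. A call takes as long as a camera call. They do not tell look-alikes from the thing itself.
- r.look_for(label, camera): "at" ([x, y, z] in m, in the coordinates of the camera as it stood for that picture, good to about 4 mm: the middle of the surface that is visible of it).
- r.spot_point(label, camera): "at" ([x, y, z] in m, in the coordinates of the camera as it stood for that picture, good to about 4 mm: a listed point, or the origin of a listed thing).
The state is a dict: "time": time; "joint_positions": joint angles; "joint_vel": joint speeds; "joint_torque": joint torques, N m; "ee_pos": TCP position; "eef_rot": TCP orientation; "ft_force": force on the tool from outside, world axes, zero at the start; "torque": the same for the moment, N m; "width": finger opening in m; "grip_force": force on a finger pad.
Only numpy, scipy, OpenCV 4.12 (cv2) and the standard library are available. Lean on these libraries where they do the work, as an engineer would, in place of code of your own. Each camera call takes 0.05 s, during which the arm holds its last target. There are 200 camera calls.

## Task

Pack the larger of the two ball cameras: take it off its stand, lower it gently, without dropping or pressing it, into the round nest at the bottom of the grey hinged case and let go while the case is still open. Then close the case until its two halves meet edge to edge all round. Leave the smaller camera and the other loose things on the bench where they are.

Things in the scene. Friction and masses are not known exactly. Their poses are not given: they have to be found in the camera images.
- camera: the larger ball camera, the one to pack: a smooth white sphere 60 mm in diameter with a dark lens disc, about 0.2 kg, loose on a ring stand. Its origin is a point of its surface (the underside at the start) and turns with it; use point camera_center
- camera_center (a point): centre of the larger ball camera; 49 mm above the bench while it is on its stand
- mini: the smaller ball camera, 42 mm in diameter, same look, loose on the other stand; must stay. Use point mini_center
- mini_center (a point): centre of the smaller ball camera; 36 mm above the bench on its stand
- stand_a: black ring stand of the larger camera, fixed, 60 mm outer and 36 mm inner diameter, 25 mm high; origin under its middle on the bench
- stand_b: the same kind of fixed ring stand, for the smaller camera
- case: lower half of the grey case, fixed: open square box 160 x 160 mm, 80 mm high, walls and floor 5 mm. Origin under its middle on the bench, z up, x towards the hinge, which lies along y at x = 80, z = 80 mm. Mid-floor: a rubber ring nest, 60 mm outer, 40 mm inner diameter, 10 mm high. The open upper half leans over the mouth from the hinge side
- case_nest (a point): where the larger camera's centre is when it rests in the nest: 37.4 mm above the case's underside, on the middle axis of the case; axes as the case's
- lid (a joint): upper half of the case, hinged to the lower half: a hollow square shell 160 x 160 mm, 45 mm deep, walls 5 mm. Opening angle: 0 = shut, edge on edge; it stops at 0.95 rad. The stiff hinge holds it where it is left; about 2 N at the lip moves it
- lid_lip (a point): middle of the upper side of the upper half's flat lip, which stands 26 mm out from the wall across from the hinge, 120 mm wide, 6 mm thick. Lid shut: 87 mm above the bench, x = -93 mm in the case's frame; the lid's wall rises 38 mm above the lip. Axes: x from lip to hinge, y along the hinge, z out of the lip's upper side; it swings with the lid
- screwdriver: loose screwdriver, red handle, 190 mm long, lying flat along its x; origin under its middle; must stay
- cutter: loose green knife, 175 x 26 x 20 mm, lying flat along its x; origin under its middle; must stay
- remote: loose grey remote control, 170 x 48 x 24 mm, lying along its x; origin under its middle; must stay
- tape: loose brown roll of tape lying flat, 96 mm across, 24 mm high; origin under its middle; must stay
- adapter: loose black power adapter, 90 x 50 x 32 mm; origin under its middle; must stay
Not all that is in view belongs to the job. Leave any orange look-alike of the case alone. What is shaped like the camera but orange is not meant.

How it is judged:
On the way:
1. the larger camera rests in the nest, released, while the case is still open (over 0.6 rad) (horizontal distance between camera_center and case_nest below 0.008 m and z of camera_center in the frame of case_nest between -0.006 and 0.006 m and linear speed of camera below 0.03 m/s and contact force between the fingers and camera below 0.2 N and value of joint lid above 0.6 rad), for 0.2 s.
At the end, for the whole second after the job is handed in: The larger camera is at rest in the nest, its centre within 8 mm sideways and 6 mm in height of the nest point, and the case is shut to within 0.03 rad (5 mm at the front edge) (horizontal distance between camera_center and case_nest below 0.008 m and z of camera_center in the frame of case_nest between -0.006 and 0.006 m and linear speed of camera below 0.03 m/s and contact force between the fingers and camera below 0.2 N and value of joint lid below 0.03 rad and angular speed of camera below 0.5 rad/s); the robot touches nothing.
It fails at once if the larger camera meets the case or the nest with more than 20 N (dropped or pressed) (contact force between camera and case above 20 N).
It fails at once if the larger camera falls or moves faster than 0.45 m/s inside or close over the case (within 80 mm of the nest point) (distance between camera_center and case_nest below 0.08 m and linear speed of camera above 0.45 m/s).
It fails at once if the smaller camera is moved more than 20 mm (distance of mini_center from where it was at the start of the episode above 0.02 m).
It fails at once if one of the other loose things (screwdriver, cutter, remote, tape, adapter) is moved more than 30 mm (distance of any of screwdriver, cutter, remote, tape, adapter from where it was at the start of the episode above 0.03 m).
It also fails if it takes over 54 s, if anything falls off the work surface, if the arm or the gripper's body presses on something with over 40 N, if the wrist force passes 120 N, or if a joint passes its speed limit or range.

## Working session

There is one attempt and no reset: what is moved stays moved. The work goes in short steps, Python scripts to look and compute and a tool call to move; the robot and the scene stay as the last step left them, time stands still between calls to the robot, and variables do not carry over. Pictures are saved under pics/ and viewed, at most 11 in all, crops included, and the job is handed in when it is done.

Besides the shell and the picture viewer there is one more tool, called after "Emit:" as a command line: name --argument value ..., lists and objects as JSON in quotes. arm_command: Moves the arm, as the interface text tells. Its arguments: {"type":"object","properties":{"xyz":{"type":"array"},"rot":{"type":"array"},"grip":{"type":"number"},"squeeze":{"type":"number"}},"required":["xyz","rot"]}

```bash
mkdir -p pics
cat > h.py <<'E'
import numpy as np, cv2
from bench import r
def shot(c,n=None):
    T=np.array(r.camera_model(c)["T"]); im=r.camera(c)
    if n: cv2.imwrite(f"pics/{n}.png",im[:,:,::-1])
    return im,T
def w(T,p): return (T[:3,:3]@np.array(p)+T[:3,3]).round(4)
def proj(c,p,T=None):
    m=r.camera_model(c); T=np.array(m["T"]) if T is None else T
    q=T[:3,:3].T@(np.array(p)-T[:3,3]); return m["cx"]+m["fx"]*q[0]/-q[2], m["cy"]-m["fy"]*q[1]/-q[2]
E
python3 - <<'E'
from h import *
ims=[]
for c in ["scene","top"]:
    im,T=shot(c,c); ims.append(im)
    for l in ["camera_center","mini_center","stand_a","case","case_nest","lid_lip","screwdriver","cutter","remote","tape","adapter"]:
        print(c,l,[(w(T,d["at"]).tolist(),round(d["conf"],2),[int(v) for v in proj(c,w(T,d["at"]))]) for d in r.spot_point(l,c)])
s=r.read_state(); print(s["ee_pos"],s["eef_rot"],s["time"],s["width"],r.camera_model("top"))
E
```

```text
scene camera_center [([0.3476, 0.0857, 0.0307], 0.75, [293, 213]), ([0.449, 0.1246, 0.0481], 0.64, [267, 230]), ([0.4924, -0.2215, 0.0387], 0.32, [204, 161])]
scene mini_center [([0.4627, 0.2997, 0.0357], 0.82, [297, 287])]
scene stand_a [([0.4486, 0.1192, 0.0028], 0.7, [266, 240]), ([0.4679, 0.2961, -0.0019], 0.68, [293, 295])]
scene case [([0.4945, -0.2197, -0.0006], 0.9, [204, 171]), ([0.1751, -0.3131, -0.0006], 0.77, [278, 132])]
scene case_nest [([0.4908, -0.2191, 0.0375], 0.85, [205, 162])]
scene lid_lip [([0.5025, -0.2015, 0.2227], 0.94, [198, 115]), ([0.2214, -0.2358, 0.0898], 0.79, [278, 125])]
scene screwdriver [([0.6727, 0.1316, 0.0022], 0.9, [188, 273]), ([0.5049, -0.2031, 0.2222], 0.26, [197, 115])]
scene cutter [([0.4503, -0.0347, 0.0026], 0.67, [241, 203])]
scene remote [([0.5832, 0.0329, 0.001], 0.55, [207, 234]), ([0.4937, -0.2208, -0.0032], 0.47, [205, 172])]
scene tape [([0.3481, 0.3172, -0.0012], 0.78, [339, 283]), ([0.4949, -0.2225, -0.0015], 0.36, [204, 171])]
scene adapter [([0.6894, -0.097, 0.0017], 0.77, [156, 215])]
top camera_center [([0.4482, 0.1169, 0.048
[... 720 characters left out ...]
r [([0.4575, -0.0291, 0.0033], 0.84, [269, 198])]
top remote [([0.582, 0.0292, -0.0013], 0.89, [254, 152])]
top tape [([0.3452, 0.3165, 0.0004], 0.63, [136, 222])]
top adapter [([0.693, -0.0975, 0.0016], 0.59, [304, 120])]
[ 0.27682189 -0.56037743  0.19678481] [9.73803349e-01 2.27391812e-01 1.85224735e-05 4.29463566e-05] 1.2 0.08701823846274445 {'fx': 429.2597433408339, 'fy': 429.2597433408339, 'cx': 255.38949359470138, 'cy': 193.21642492934203, 'T': array([[ 0.13515222,  0.97001199, -0.20201636,  0.23079089],
       [-0.99081603,  0.13317221, -0.02342553, -0.01606908],
       [ 0.00417992,  0.20332706,  0.97910195,  1.14805224],
       [ 0.        ,  0.        ,  0.        ,  1.        ]])}
```

View pics/scene.png

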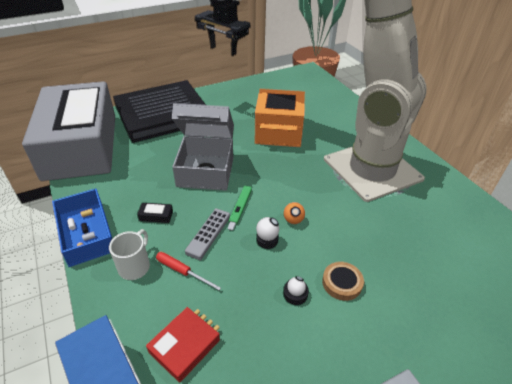

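View pics/top.png

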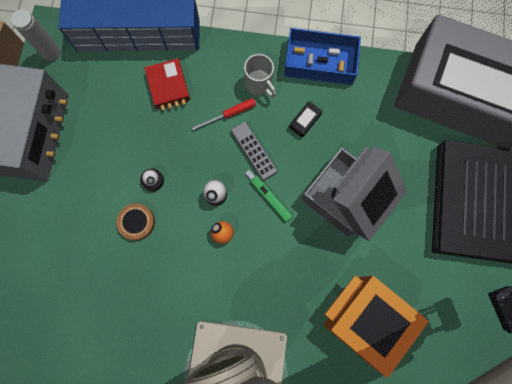

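Both views agree. The white camera is at scene (267,230) and top (214,191), which is about (0.448, 0.119). The grey case is at top (341,194), with its hinge to the lower right. The orange ball and orange case are decoys. Next I'll get the case yaw from a zoomed crop.

Run:
```python
from h import *
im=cv2.imread("pics/top.png")
c=cv2.resize(im[130:250,290:420],None,fx=6,fy=5,interpolation=cv2.INTER_CUBIC)
c=cv2.resize(im[130:250,290:420],None,fx=5,fy=5,interpolation=cv2.INTER_CUBIC)
for a,col in [(54,(0,0,255)),(60,(0,255,255)),(66,(255,255,0))]:
    p=np.radians(a); u=np.array([-np.cos(p),-np.sin(p)]); v=np.array([-u[1],u[0]])
    C=np.array([.4945,-.221])
    pts=[proj("top",[*(C+.08*(sx*u+sy*v)),.08]) for sx,sy in [(1,-1),(-1,-1),(-1,1),(1,1)]]
    cv2.polylines(c,[np.array([((x-290)*5,(y-130)*5) for x,y in pts],int)],True,col,1)
cv2.imwrite("pics/crop.png",c)
```

```text
(no output)
```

View pics/crop.png

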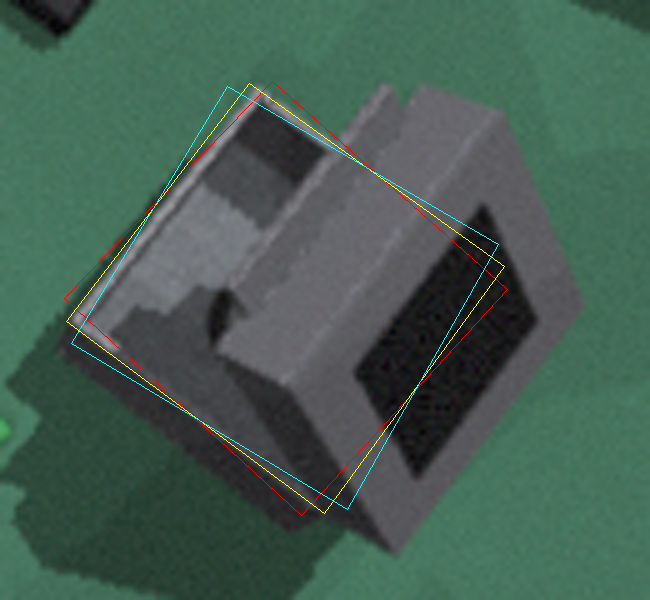

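The case yaw comes out with the front pointing along about 58°. I'll use an 18° tilt with the fingers closing along the hinge axis.

```bash
cat >> h.py <<'E'
from scipy.spatial.transform import Rotation as R
def goal(a=58,t=18):
    p=np.radians(a); t=np.radians(t); f=np.array([np.cos(p),np.sin(p),0])
    z=-(np.sin(t)*f+np.cos(t)*np.array([0,0,1])); y=np.array([f[1],-f[0],0]); return R.from_matrix(np.c_[np.cross(y,z),y,z])
def turn(G): 
    return (G*R.from_quat(r.read_state()["eef_rot"]).inv()).as_rotvec()
E
python3 - <<'E'
from h import *
print(turn(goal()),turn(goal()*R.from_euler('z',np.pi)),goal().as_matrix()); print(r.camera_model("wrist")["T"].round(3))
E
```

```text
[-0.21343728  0.23599278  0.54887246] [-0.31250491 -0.28296703 -2.56060136] [[ 5.03983169e-01  8.48048096e-01 -1.63754058e-01]
 [ 8.06541668e-01 -5.29919264e-01 -2.62061274e-01]
 [-3.09016994e-01  2.77555756e-17 -9.51056516e-01]]
[[ 0.442  0.856  0.269  0.352]
 [-0.897  0.422  0.132 -0.524]
 [-0.    -0.3    0.954  0.386]
 [ 0.     0.     0.     1.   ]]
```

Emit:
arm_command --xyz '[[0.01, 0.03, 0.025], [0.02, 0.06, 0.05], [0.03, 0.09, 0.075], [0.04, 0.12, 0.1], [0.05, 0.155, 0.12], [0.06, 0.19, 0.13], [0.07, 0.225, 0.13], [0.08, 0.26, 0.13], [0.09, 0.295, 0.13], [0.1, 0.33, 0.13], [0.11, 0.365, 0.13], [0.12, 0.4, 0.13], [0.13, 0.435, 0.13], [0.14, 0.47, 0.13], [0.15, 0.505, 0.13], [0.16, 0.54, 0.13], [0.165, 0.575, 0.13], [0.175, 0.61, 0.13], [0.18, 0.645, 0.12], [0.185, 0.68, 0.1]]' --rot '[[0, 0, 0], [0, 0, 0], [-0.013, 0.015, 0.034], [-0.027, 0.03, 0.069], [-0.04, 0.044, 0.103], [-0.053, 0.059, 0.137], [-0.067, 0.074, 0.172], [-0.08, 0.089, 0.206], [-0.093, 0.103, 0.24], [-0.107, 0.118, 0.274], [-0.12, 0.133, 0.309], [-0.133, 0.148, 0.343], [-0.147, 0.162, 0.377], [-0.16, 0.177, 0.412], [-0.173, 0.192, 0.446], [-0.187, 0.207, 0.48], [-0.2, 0.221, 0.515], [-0.213, 0.236, 0.549], [-0.213, 0.236, 0.549], [-0.213, 0.236, 0.549]]' --grip 1

```text
time: 2.87
ee_pos: [0.4627, 0.1221, 0.298]
eef_rot: [0.864, 0.479, -0.135, 0.076]
ft_force: [0.7, -0.8, 0.2]
width: 0.0868
grip_force: 0.0
```

```bash
cat > m.py <<'E'
from h import *
import sys
im,T=shot("wrist",sys.argv[1])
for l in sys.argv[2:]:
    print(l,[(w(T,d["at"]).tolist(),round(d["conf"],2),[int(v) for v in proj("wrist",w(T,d["at"]),T)]) for d in r.spot_point(l,"wrist")])
s=r.read_state(); print(s["time"],s["ee_pos"].round(4),s["joint_positions"].round(2),s["ft_force"].round(1),turn(goal()).round(3))
E
python3 m.py w1 camera_center stand_a
```

```text
camera_center [([0.3424, 0.0857, 0.0326], 0.78, [208, 159]), ([0.4488, 0.1173, 0.0501], 0.62, [252, 113])]
stand_a [([0.4501, 0.1191, -0.0013], 0.51, [252, 100])]
3.0167 [0.461  0.1221 0.2952] [ 0.19  0.27 -0.82  1.45  0.32  1.8  -1.16] [ 0.5 -1.3  0.2] [-0.001 -0.003 -0.005]
```

View pics/w1.png

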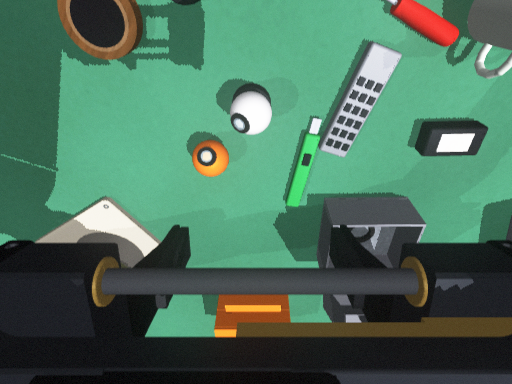

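The white camera is at (252,113) and the orange decoy at (208,159). The wrist estimate of (0.449, 0.1175, 0.050) agrees with the earlier one, so I'll descend along the tool axis.

Emit:
arm_command --xyz '[[0.002, 0.007, -0.035], [0.003, 0.014, -0.07], [0.005, 0.021, -0.105], [0.006, 0.025, -0.14], [0.003, 0.02, -0.165], [-0.001, 0.013, -0.19], [-0.005, 0.006, -0.21], [-0.009, 0, -0.23], [-0.012, -0.005, -0.245], [-0.0135, -0.007, -0.254], [-0.0135, -0.007, -0.254], [-0.0135, -0.007, -0.254]]' --rot '[[0, 0, 0], [0, 0, 0], [0, 0, 0], [0, 0, 0], [0, 0, 0], [0, 0, 0], [0, 0, 0], [0, 0, 0], [0, 0, 0], [0, 0, 0], [0, 0, 0], [0, 0, 0]]'

```text
time: 4.02
ee_pos: [0.4489, 0.1123, 0.0434]
eef_rot: [0.864, 0.478, -0.137, 0.076]
ft_force: [-0.7, 0.1, 0.8]
width: 0.0873
grip_force: 0.0
```

Emit:
arm_command --xyz '[[0, 0, 0], [0, 0, 0], [0, 0, 0], [0, 0, 0], [0, 0, 0], [0, 0, 0], [0, 0, 0], [0, 0, 0]]' --rot '[[0, 0, 0], [0, 0, 0], [0, 0, 0], [0, 0, 0], [0, 0, 0], [0, 0, 0], [0, 0, 0], [0, 0, 0]]' --grip 0 --squeeze 15

```text
time: 4.68
ee_pos: [0.4464, 0.1148, 0.0434]
eef_rot: [0.863, 0.48, -0.138, 0.074]
ft_force: [-9.0, 6.8, 12.7]
width: 0.0432
grip_force: 15.5
```

```bash
python3 m.py w2 camera_center
python3 - <<'E'
from h import *
shot("scene","s2");im=cv2.imread("pics/s2.png")
c=cv2.resize(im[130:280,190:350],None,fx=2.8,fy=2.8,interpolation=2);b=cv2.imread("pics/w2.png")
b=cv2.resize(b[130:384,60:440],None,fx=.95,fy=.95)
o=np.zeros((420,448+b.shape[1],3),np.uint8);o[:,:448]=c[:420,:448];o[:b.shape[0],448:]=b;cv2.imwrite("pics/c2.png",o);print(o.shape)
E
```

```text
camera_center [([0.4491, 0.116, 0.0517], 0.8, [260, 228])]
4.7833 [0.4465 0.1149 0.0436] [ 0.17  0.45 -0.77  1.81  0.44  1.34 -1.34] [-10.4   6.   13.3] [-0.002 -0.003 -0.002]
(420, 809, 3)
```

View pics/c2.png

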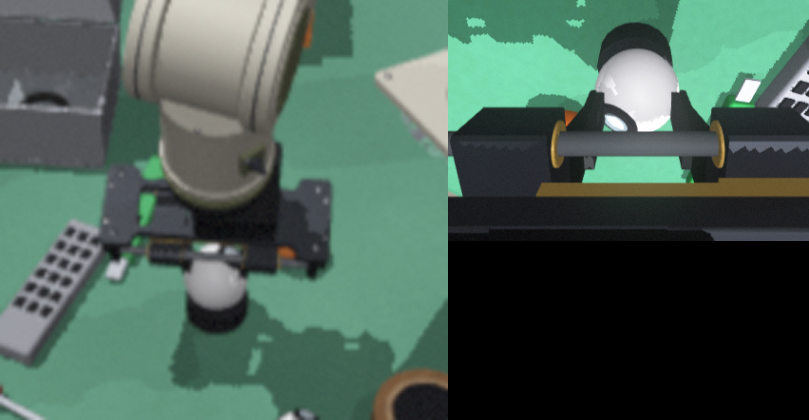

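Run:
```python
from h import *
s=r.read_state();T=R.from_quat(s["eef_rot"]).as_matrix();p=np.array(s["ee_pos"])
for n,q in [("tcp",p),("gp",p-.019*T[:,2]),("C",[.4488,.1165,.049]),("tcpL",p+T[:,1]*.0216),("gpL",p+T@[0,.0216,-.019])]: print(n,proj("wrist",q),proj("scene",q))
print(T.T@(np.array([.4488,.1165,.049])-p), r.camera_model("wrist"))
for l in ["camera_center"]:
  for c in ["top","scene"]:
    im,Tc=shot(c); print(c,[(w(Tc,d["at"]),d["conf"]) for d in r.spot_point(l,c)])
```

```text
tcp (np.float64(258.45874000224535), np.float64(222.98388478884817)) (np.float64(266.7164169293067), np.float64(228.65619321163632))
gp (np.float64(258.35435623815204), np.float64(234.83039653688823)) (np.float64(266.75262118950775), np.float64(225.69254784320086))
C (np.float64(260.05888817707825), np.float64(225.4231801917568)) (np.float64(266.2750226727097), np.float64(227.9750881856904))
tcpL (np.float64(289.0109430461927), np.float64(222.97286704212954)) (np.float64(258.52732693601905), np.float64(227.98630247454366))
gpL (np.float64(291.8690315441179), np.float64(234.81897451344216)) (np.float64(258.4319476207756), np.float64(225.01669647943964))
[ 0.00078224  0.00112098 -0.00596318] {'fx': 290.0543800189461, 'fy': 290.0543800189461, 'cx': 259.4321997493681, 'cy': 191.93797582788764, 'T': array([[ 0.84858286,  0.42915937,  0.30940162,  0.51991916],
       [-0.5290475 ,  0.69272784,  0.49013965,  0.2302657 ],
       [-0.00398309, -0.57961226,  0.81488267,  0.19796036],
       [ 0.        ,  0.        ,  0.        ,  1.        ]])}
top [(array([0.4699, 0.2949, 0.0092]), 0.29)]
scene [(array([0.4546, 0.124 , 0.0501]), 0.58)]
```

Run:
```python
import cv2
im=cv2.imread("pics/w2.png");c=im[150:330,170:350]
c=cv2.convertScaleAbs(c,alpha=1.6,beta=30)
cv2.imwrite("pics/c3.png",cv2.resize(c,None,fx=3.3,fy=3.3,interpolation=2))
```

```text
(no output)
```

View pics/c3.png

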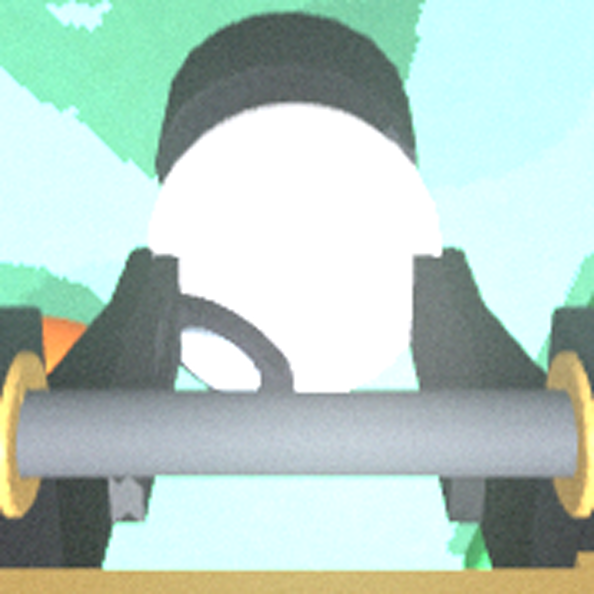

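Run:
```python
from h import *
s=r.read_state();T=R.from_quat(s["eef_rot"]).as_matrix();p=np.array(s["ee_pos"])
for h in [0,.005,.01,.015,.02,.03]: print(h,[np.round(proj("wrist",p+T@[x,.0216,-h]),1) for x in (.0095,)])
print(s["width"],s["time"])
```

```text
0 [array([289.4, 210.4])]
0.005 [array([290.1, 213. ])]
0.01 [array([290.9, 215.8])]
0.015 [array([291.7, 218.7])]
0.02 [array([292.5, 221.8])]
0.03 [array([294.3, 228.5])]
0.04267681465683368 5.0333
```

The fingers closed to 43 mm on the upper part of the ball. The zoom shows the real tips at (180,255) and (413,255), about 27 mm behind the reported TCP, and the force points along the tool axis too. I'll open and go about 29 mm deeper.

Emit:
arm_command --xyz '[[0, 0, 0], [0, 0, 0], [0, 0, 0], [0, 0, 0], [0, 0, 0], [0, 0, 0], [0, 0, 0], [-0.002, -0.002, -0.01], [-0.004, -0.004, -0.02], [-0.0055, -0.0055, -0.028], [-0.0055, -0.0055, -0.028], [-0.0055, -0.0055, -0.028]]' --rot '[[0, 0, 0], [0, 0, 0], [0, 0, 0], [0, 0, 0], [0, 0, 0], [0, 0, 0], [0, 0, 0], [0, 0, 0], [0, 0, 0], [0, 0, 0], [0, 0, 0], [0, 0, 0]]' --grip 1

```text
time: 6.03
ee_pos: [0.4422, 0.1067, 0.0141]
eef_rot: [0.864, 0.479, -0.138, 0.075]
ft_force: [0.6, -0.3, 1.9]
width: 0.0867
grip_force: 0.0
```

```bash
python3 m.py w3 camera_center stand_a; python3 -c "
from h import *
print(r.read_state()['width'])"
```

```text
camera_center [([0.4453, 0.1171, 0.0508], 0.81, [253, 251]), ([0.3467, 0.081, 0.0276], 0.57, [175, 300]), ([0.4492, 0.119, -0.0024], 0.31, [257, 193])]
stand_a [([0.4477, 0.1187, -0.0014], 0.57, [256, 195]), ([0.4439, 0.119, 0.0172], 0.29, [251, 213])]
6.1833 [0.4431 0.1073 0.015 ] [ 0.16  0.48 -0.76  1.84  0.47  1.28 -1.36] [0.4 0.3 0.5] [-0.001  0.    -0.   ]
0.0870413520114753
```

The ball is still on its stand and there's no contact. Closing the gripper.

Emit:
arm_command --xyz '[[0, 0, 0], [0, 0, 0], [0, 0, 0], [0, 0, 0], [0, 0, 0], [0, 0, 0], [0, 0, 0]]' --rot '[[0, 0, 0], [0, 0, 0], [0, 0, 0], [0, 0, 0], [0, 0, 0], [0, 0, 0], [0, 0, 0]]' --grip 0 --squeeze 15

```text
time: 6.77
ee_pos: [0.4406, 0.1087, 0.0148]
eef_rot: [0.863, 0.48, -0.138, 0.074]
ft_force: [-8.9, 5.3, 6.1]
width: 0.059
grip_force: 15.0
```

Emit:
arm_command --xyz '[[0, 0, 0.005], [0, 0, 0.015], [0, 0, 0.03], [0, 0, 0.05], [0, 0, 0.075], [0, 0, 0.1], [0, 0, 0.1]]' --rot '[[0, 0, 0], [0, 0, 0], [0, 0, 0], [0, 0, 0], [0, 0, 0], [0, 0, 0], [0, 0, 0]]'

```text
time: 7.35
ee_pos: [0.4453, 0.1083, 0.1202]
eef_rot: [0.864, 0.479, -0.133, 0.077]
ft_force: [1.0, 1.1, -1.9]
width: 0.0592
grip_force: 15.0
```

```bash
python3 m.py w4 camera_center; python3 -c "
from h import *
print(r.read_state()['width'])
im=cv2.imread('pics/w4.png');cv2.imwrite('pics/c4.png',im)"
```

```text
camera_center [([0.3428, 0.0825, 0.0325], 0.76, [192, 222]), ([0.4542, 0.1153, 0.1567], 0.63, [265, 250])]
7.45 [0.4437 0.1072 0.1162] [ 0.21  0.34 -0.81  1.76  0.37  1.45 -1.26] [-0.5 -0.9 -3.9] [-0.001  0.003  0.   ]
0.05924233706994752
```

View pics/c4.png

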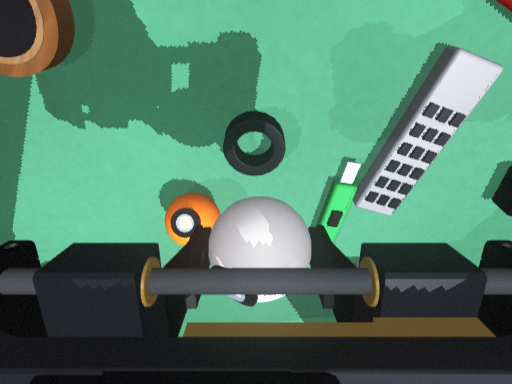

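The ball is held centrally at (260,250) and the stand is empty. Now I'll move in front of the open case.

Emit:
arm_command --xyz '[[0.01, -0.02, 0.02], [0.02, -0.05, 0.04], [0.03, -0.085, 0.05], [0.04, -0.12, 0.05], [0.05, -0.155, 0.05], [0.06, -0.19, 0.05], [0.07, -0.22, 0.05], [0.08, -0.25, 0.045], [0.085, -0.27, 0.04], [0.0855, -0.2745, 0.04], [0.0855, -0.2745, 0.04], [0.0855, -0.2745, 0.04]]' --rot '[[0, 0, 0], [-0.01, 0.006, 0], [-0.02, 0.012, 0], [-0.03, 0.0185, 0], [-0.03, 0.0185, 0], [-0.03, 0.0185, 0], [-0.03, 0.0185, 0], [-0.03, 0.0185, 0], [-0.03, 0.0185, 0], [-0.03, 0.0185, 0], [-0.03, 0.0185, 0], [-0.03, 0.0185, 0]]'

```text
time: 8.45
ee_pos: [0.5278, -0.1665, 0.1541]
eef_rot: [0.861, 0.478, -0.152, 0.083]
ft_force: [-0.3, -1.1, -3.1]
width: 0.0592
grip_force: 15.0
```

```bash
for i in 1 2; do python3 m.py w5 camera_center case_nest case lid_lip; done
python3 - <<'E'
from h import *
for c in ["scene","top"]:
  for k in range(2):
    im,T=shot(c)
    for l in ["case_nest","case","lid_lip","camera_center"]: print(c,l,[(w(T,d["at"]).tolist(),round(d["conf"],2)) for d in r.spot_point(l,c)][:2])
s=r.read_state();T=R.from_quat(s["eef_rot"]).as_matrix();print(proj("wrist",s["ee_pos"]-.036*T[:,2]),s["width"],s["time"])
E
```

```text
camera_center [([0.5361, -0.1564, 0.1894], 0.62, [260, 248])]
case_nest [([0.4954, -0.2243, 0.0417], 0.61, [261, 197]), ([0.4589, -0.0331, 0.0032], 0.21, [124, 55])]
case [([0.4927, -0.222, 0.0002], 0.94, [258, 176])]
lid_lip []
8.7 [ 0.5284 -0.1663  0.155 ] [ 0.52  0.39 -0.63  1.59  0.5   1.48 -0.76] [ 0.5  0.2 -2.2] [ 0.029 -0.018 -0.002]
camera_center [([0.5388, -0.1559, 0.1883], 0.67, [263, 244])]
case_nest [([0.494, -0.2215, 0.0396], 0.79, [258, 194])]
case [([0.4909, -0.223, 0.0014], 0.73, [257, 178]), ([0.4939, -0.2223, 0.0393], 0.2, [259, 195])]
lid_lip []
8.95 [ 0.5284 -0.1672  0.1549] [ 0.52  0.39 -0.63  1.59  0.5   1.48 -0.76] [ 0.1  0.4 -2.8] [ 0.03  -0.019 -0.   ]
scene case_nest [([0.4888, -0.2238, 0.039], 0.96)]
scene case [([0.1737, -0.3123, 0.0031], 0.8), ([0.4918, -0.2201, -0.0023], 0.61)]
scene lid_lip [([0.2232, -0.2368, 0.0916], 0.94), ([0.5056, -0.2045, 0.2205], 0.64)]
scene camera_center [([0.3429, 0.0829, 0.031], 0.64)]
scene case_nest [([0.4937, -0.2184, 0.0403], 0.92)]
scene case [([0.1748, -0.3145, -0.0008], 0.96), ([0.4955, -0.2207, -0.0034], 0.61)]
scene lid_lip [([0.2229, -0.2375, 0.093], 0.74), ([0.5049, -0.2021, 0.2206], 0.61)]
scene camera_center [([0.3465, 0.0831, 0.031], 0.88), ([0.5414, -0.1527, 0.1885], 0.76)]
top case_nest []
top case [([0.179, -0.3185, 0.002], 0.77)]
top lid_lip [([0.5048, -0.2062, 0.2221], 0.96)]
top camera_center [([0.3488, 0.0831, 0.0312], 0.71)]
top case_nest []
top case [([0.1812, -0.3184, 0.0029], 0.7)]
top lid_lip [([0.5059, -0.2042, 0.2211], 0.67), ([0.4561, -0.0329, 0.0007], 0.37)]
top camera_center [([0.3497, 0.0862, 0.032], 0.93)]
(np.float64(258.23150549452964), np.float64(247.5293515685727)) 0.05877452001454084 9.95
```

View pics/w5.png

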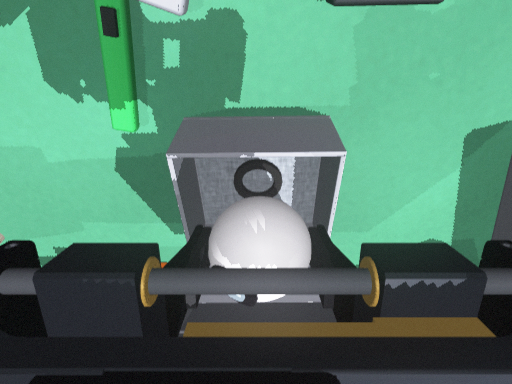

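The nest ring is at (258,180), the ball at (260,247), and the front rim lies horizontal at rows 152–154, so everything is well aligned. Descending to about 5 mm above the seat.

Emit:
arm_command --xyz '[[-0.005, -0.007, -0.017], [-0.01, -0.015, -0.035], [-0.015, -0.023, -0.053], [-0.02, -0.0305, -0.071], [-0.025, -0.038, -0.089], [-0.03, -0.046, -0.107], [-0.034, -0.052, -0.121], [-0.038, -0.058, -0.134], [-0.0405, -0.062, -0.142], [-0.0425, -0.065, -0.146], [-0.0425, -0.065, -0.146], [-0.0425, -0.065, -0.146]]' --rot '[[0, 0, 0], [0, 0, 0], [0, 0, 0], [0, 0, 0], [0, 0, 0], [0, 0, 0], [0, 0, 0], [0, 0, 0], [0, 0, 0], [0, 0, 0], [0, 0, 0], [0, 0, 0]]'

```text
time: 10.95
ee_pos: [0.4886, -0.2305, 0.0104]
eef_rot: [0.861, 0.479, -0.15, 0.085]
ft_force: [3.2, 8.9, 6.1]
width: 0.059
grip_force: 15.0
```

```bash
for i in 1 2; do python3 m.py w6 camera_center case_nest case; done
```

```text
camera_center [([0.4967, -0.2188, 0.0473], 0.58, [259, 249])]
case_nest []
case [([0.4945, -0.2213, 0.0028], 0.67, [258, 204])]
11.15 [ 0.4885 -0.2305  0.0104] [ 0.6   0.48 -0.57  1.8   0.61  1.18 -0.8 ] [4.3 8.4 6.8] [ 0.029 -0.014 -0.003]
camera_center [([0.4971, -0.2208, 0.046], 0.66, [262, 249])]
case_nest []
case [([0.4944, -0.2218, 0.0022], 0.56, [258, 204])]
11.35 [ 0.4886 -0.2305  0.0105] [ 0.6   0.48 -0.57  1.8   0.61  1.18 -0.8 ] [3.3 7.9 6.4] [ 0.029 -0.014 -0.003]
```

View pics/w6.png

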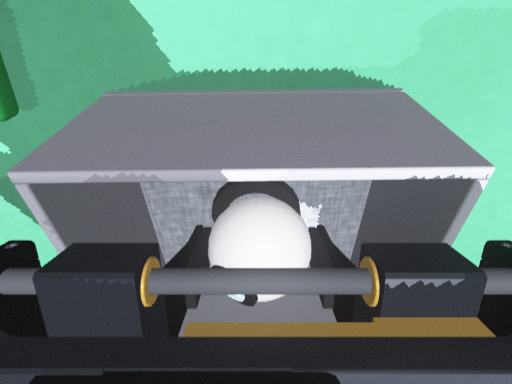

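Something is in contact already, about 7 mm above the seat, with about 9 N up and 9 N toward the front. I'll use the moment to find where.

Run:
```python
from h import *
s=r.read_state();T=R.from_quat(s["eef_rot"]).as_matrix();F=np.array(s["ft_force"])-[0,0,-2.6];M=np.array(s["torque"])
print("F tool",(T.T@F).round(2),"M tool",(T.T@M).round(3),"M w",M.round(3))
# point of line of action nearest ref, in tool axes
f=T.T@F;m=T.T@M;p=np.cross(f,m)/(f@f);print("p0",p.round(4),"dir",(f/np.linalg.norm(f)).round(2),"par moment",m@f/np.linalg.norm(f))
```

```text
F tool [  4.86  -1.34 -11.31] M tool [-0.034  0.365  0.043] M w [ 0.286 -0.232 -0.027]
p0 [0.0266 0.0012 0.0113] dir [ 0.39 -0.11 -0.91] par moment -0.09195586095736909
```

Emit:
arm_command --xyz '[[0, 0, 0.004], [0, 0, 0.008], [0, 0, 0.012], [0, 0, 0.012]]' --rot '[[0, 0, 0], [0, 0, 0], [0, 0, 0], [0, 0, 0]]'

```text
time: 11.68
ee_pos: [0.4863, -0.2307, 0.0208]
eef_rot: [0.861, 0.478, -0.151, 0.084]
ft_force: [3.6, 7.9, -5.1]
width: 0.0594
grip_force: 15.0
```

```bash
python3 - <<'E'
from h import *
for k in range(4):
    s=r.read_state();T=R.from_quat(s["eef_rot"]).as_matrix();print(s["ee_pos"].round(4),(T.T@s["ft_force"]).round(2),(T.T@s["torque"]).round(3)); shot("scene","s6")
im,Tc=shot("top","t6")
E
python3 - <<'E'
import cv2,numpy as np
a=cv2.imread("pics/s6.png")[70:220,130:290];b=cv2.imread("pics/t6.png")[110:260,270:430]
o=np.hstack([cv2.resize(x,(400,375),interpolation=2) for x in (a,b)]);cv2.imwrite("pics/c6.png",cv2.convertScaleAbs(o,alpha=1.3,beta=15))
E
```

```text
[ 0.4863 -0.2307  0.0208] [ 9.83 -1.13  1.91] [0.041 1.1   0.043]
[ 0.4864 -0.2308  0.0209] [ 9.39 -1.89  1.24] [0.012 1.014 0.072]
[ 0.4864 -0.2308  0.0208] [ 9.36 -0.84  1.85] [0.059 1.048 0.076]
[ 0.4864 -0.2308  0.0208] [ 9.14 -1.75  1.14] [-0.025  1.012  0.066]
```

View pics/c6.png

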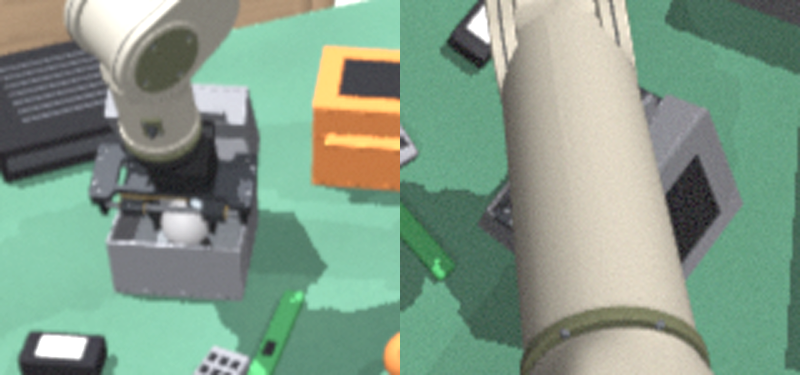

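The moment shows the wrist link catching the lid's lip: the force is now purely sideways, off the lid. I'll back out toward the front, tilt 2° more, and come in along a path parallel to the lid.

Emit:
arm_command --xyz '[[0.005, 0.008, 0.006], [0.01, 0.016, 0.015], [0.0145, 0.024, 0.025], [0.0145, 0.024, 0.025], [0.0145, 0.024, 0.025], [0.0115, 0.0195, 0.017], [0.0085, 0.0145, 0.008], [0.0055, 0.01, -0.001], [0.0035, 0.0065, -0.007], [0.002, 0.004, -0.011], [0.002, 0.004, -0.011], [0.002, 0.004, -0.011]]' --rot '[[0, 0, 0], [-0.015, 0.009, 0], [-0.03, 0.0185, 0], [-0.03, 0.0185, 0], [-0.03, 0.0185, 0], [-0.03, 0.0185, 0], [-0.03, 0.0185, 0], [-0.03, 0.0185, 0], [-0.03, 0.0185, 0], [-0.03, 0.0185, 0], [-0.03, 0.0185, 0], [-0.03, 0.0185, 0]]'

```text
time: 12.93
ee_pos: [0.4876, -0.2285, 0.0095]
eef_rot: [0.859, 0.476, -0.167, 0.092]
ft_force: [-1.3, -0.0, -2.3]
width: 0.0589
grip_force: 15.0
```

```bash
cat > f.py <<'E'
from h import *
s=r.read_state();T=R.from_quat(s["eef_rot"]).as_matrix();print(s["time"],s["ee_pos"].round(4),"Ft",(T.T@s["ft_force"]).round(2),"Mt",(T.T@s["torque"]).round(3),"tilt",np.degrees(np.arccos(-T[2,2])).round(2),"ball",(s["ee_pos"]-.036*T[:,2]).round(4))
E
python3 f.py
```

```text
12.9333 [ 0.4876 -0.2285  0.0095] Ft [ 0.21 -1.08  2.4 ] Mt [-0.027  0.711  0.067] tilt 22.02 ball [ 0.4947 -0.2171  0.0429]
```

That's free of contact, with the ball about 5.5 mm above the seat. Lowering in small steps.

Emit:
arm_command --xyz '[[-0.0005, -0.001, -0.001], [-0.001, -0.002, -0.002], [-0.0015, -0.003, -0.003], [-0.0015, -0.003, -0.003]]' --rot '[[0, 0, 0], [0, 0, 0], [0, 0, 0], [0, 0, 0]]'

```text
time: 13.27
ee_pos: [0.4862, -0.2316, 0.0068]
eef_rot: [0.859, 0.476, -0.167, 0.093]
ft_force: [-0.6, -0.4, -3.0]
width: 0.0594
grip_force: 15.0
```

```bash
python3 f.py;  python3 m.py w7 camera_center case_nest case
```

```text
13.2667 [ 0.4862 -0.2316  0.0068] Ft [ 0.57 -0.27  3.05] Mt [0.    0.636 0.059] tilt 22.03 ball [ 0.4934 -0.2201  0.0401]
camera_center [([0.4957, -0.22, 0.0408], 0.86, [261, 246])]
case_nest []
case [([0.4931, -0.2238, 0.0037], 0.9, [260, 209])]
13.4667 [ 0.4864 -0.2313  0.0068] [ 0.57  0.5  -0.55  1.79  0.64  1.21 -0.83] [ 0.2 -0.  -1.4] [ 0.06  -0.037 -0.   ]
```

Still free, about 3 mm to go.

Emit:
arm_command --xyz '[[0, 0, -0.0005], [0, 0, -0.001], [0, 0, -0.0015], [0, 0, -0.0015]]' --rot '[[0, 0, 0], [0, 0, 0], [0, 0, 0], [0, 0, 0]]'

```text
time: 13.8
ee_pos: [0.4863, -0.2318, 0.0056]
eef_rot: [0.859, 0.476, -0.167, 0.093]
ft_force: [-2.0, -0.1, 2.6]
width: 0.0593
grip_force: 15.0
```

```bash
python3 f.py
```

```text
13.8 [ 0.4863 -0.2318  0.0056] Ft [-2.03 -1.63 -1.99] Mt [ 0.088 -0.015  0.045] tilt 22.06 ball [ 0.4934 -0.2203  0.039 ]
```

A light contact (about 5 N up and back) fits the front edge of the nest ring. I'll shift 1.5 mm toward the hinge and lower slightly.

Emit:
arm_command --xyz '[[-0.0008, -0.0013, 0], [-0.0008, -0.0013, -0.0005], [-0.0008, -0.0013, -0.0008], [-0.0008, -0.0013, -0.0008]]' --rot '[[0, 0, 0], [0, 0, 0], [0, 0, 0], [0, 0, 0]]'

```text
time: 14.13
ee_pos: [0.4855, -0.2329, 0.0047]
eef_rot: [0.859, 0.476, -0.167, 0.093]
ft_force: [-1.9, -0.6, 4.1]
width: 0.0588
grip_force: 15.0
```

```bash
python3 f.py
```

```text
14.1333 [ 0.4855 -0.2329  0.0047] Ft [-2.98 -1.26 -3.23] Mt [ 0.332 -0.152  0.003] tilt 22.05 ball [ 0.4926 -0.2214  0.0381]
```

It's seated to within about 1 mm, so I'll release.

Emit:
arm_command --xyz '[[0, 0, 0], [0, 0, 0], [0, 0, 0], [0, 0, 0], [0, 0, 0], [0, 0, 0], [0, 0, 0], [0, 0, 0]]' --rot '[[0, 0, 0], [0, 0, 0], [0, 0, 0], [0, 0, 0], [0, 0, 0], [0, 0, 0], [0, 0, 0], [0, 0, 0]]' --grip 0.95

```text
time: 14.8
ee_pos: [0.4856, -0.2326, 0.0045]
eef_rot: [0.859, 0.476, -0.167, 0.093]
ft_force: [-0.0, 0.1, 1.3]
width: 0.0827
grip_force: 0.0
```

```bash
python3 f.py;  python3 m.py w8 camera_center case
```

```text
14.8 [ 0.4856 -0.2326  0.0045] Ft [-0.43 -0.03 -1.19] Mt [ 0.004  0.366 -0.074] tilt 22.02 ball [ 0.4927 -0.2212  0.0378]
camera_center [([0.4922, -0.2242, 0.0398], 0.6, [260, 253])]
case [([0.4953, -0.222, 0.0037], 0.86, [262, 207])]
14.95 [ 0.4856 -0.2327  0.0045] [ 0.57  0.5  -0.55  1.79  0.64  1.2  -0.83] [ 0.4 -0.7  0.7] [ 0.06  -0.037 -0.   ]
```

Emit:
arm_command --xyz '[[0.003, 0.005, 0.008], [0.006, 0.009, 0.017], [0.012, 0.018, 0.034], [0.018, 0.028, 0.05], [0.026, 0.041, 0.075], [0.034, 0.055, 0.1], [0.043, 0.07, 0.125], [0.054, 0.085, 0.15], [0.065, 0.1, 0.175], [0.075, 0.115, 0.2], [0.075, 0.115, 0.2], [0.075, 0.115, 0.2]]' --rot '[[0, 0, 0], [0, 0, 0], [0, 0, 0], [0, 0, 0], [0, 0, 0], [0, 0, 0], [0, 0, 0], [0, 0, 0], [0, 0, 0], [0, 0, 0], [0, 0, 0], [0, 0, 0]]'

```text
time: 15.95
ee_pos: [0.5618, -0.1156, 0.2063]
eef_rot: [0.858, 0.477, -0.165, 0.093]
ft_force: [-0.2, -0.7, -0.2]
width: 0.0826
grip_force: 0.0
```

```bash
python3 f.py;  python3 m.py w9 camera_center case
python3 - <<'E'
from h import *
for c in ["scene","top"]:
    im,T=shot(c)
    for l in ["lid_lip","camera_center"]: print(c,l,[(w(T,d["at"]).tolist(),round(d["conf"],2)) for d in r.spot_point(l,c)])
E
```

```text
15.95 [ 0.5618 -0.1156  0.2063] Ft [-0.58  0.14  0.44] Mt [-0.033  0.467 -0.009] tilt 21.87 ball [ 0.5688 -0.1042  0.2398]
camera_center [([0.4925, -0.2209, 0.0371], 0.6, [256, 200])]
case [([0.4942, -0.2216, 0.0017], 0.61, [257, 185])]
16.1 [ 0.5598 -0.1182  0.2039] [ 0.4   0.44 -0.64  1.43  0.52  1.64 -0.83] [-0.5 -0.5 -0.3] [ 0.06  -0.039  0.   ]
scene lid_lip [([0.5033, -0.2068, 0.2267], 0.8), ([0.2231, -0.2344, 0.0877], 0.61)]
scene camera_center [([0.3461, 0.0825, 0.0314], 0.86), ([0.447, 0.1209, 0.004], 0.58), ([0.4958, -0.2171, 0.036], 0.53)]
top lid_lip [([0.5023, -0.2093, 0.2228], 0.65), ([0.4489, 0.113, -0.0023], 0.35)]
top camera_center [([0.3451, 0.0833, 0.0303], 0.77)]
```

View pics/w9.png

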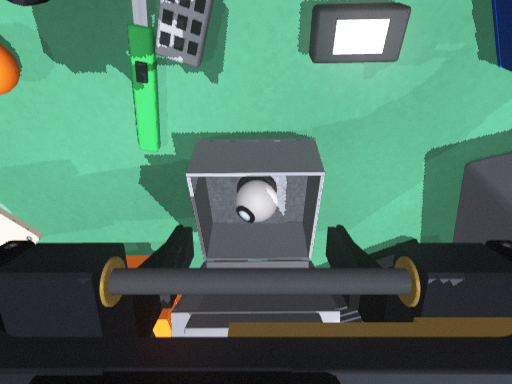

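The ball sits in the nest at (256,200), measured at (0.4925, -0.221, 0.037), which is right. Next I'll plan the push on the lid's lip with shut fingers and a vertical tool.

```bash
cat > p.py <<'E'
from h import *
C=np.array([.494,-.2218]);f=np.array([.5299,.848])
def ee(th,up=0,off=.027):
    a=.178+.006*(1-th/.95)
    x=.08-a*np.cos(th)+.007*np.sin(th)+.0095; z=.08+a*np.sin(th)+.007*np.cos(th)
    return np.r_[C-x*f, z+up-off]
E
python3 - <<'E'
from p import *
s=r.read_state();print(s["ee_pos"],turn(goal(58,0)))
print("hover",ee(.95,.04).round(4), (ee(.95,.04)-s["ee_pos"]).round(4))
for th in np.arange(.95,-.01,-.05): print(round(th,2),(ee(th)-ee(.95,.0)).round(4))
E
```

```text
[ 0.56021615 -0.11802536  0.20416938] [ 0.32600874 -0.20433151  0.00032651]
hover [ 0.4984 -0.2147  0.2419] [-0.0618 -0.0967  0.0377]
0.95 [0. 0. 0.]
0.9 [ 0.004   0.0064 -0.0048]
0.85 [ 0.0078  0.0125 -0.01  ]
0.8 [ 0.0116  0.0185 -0.0156]
0.75 [ 0.0151  0.0242 -0.0215]
0.7 [ 0.0185  0.0297 -0.0278]
0.65 [ 0.0218  0.0349 -0.0344]
0.6 [ 0.0249  0.0398 -0.0413]
0.55 [ 0.0278  0.0444 -0.0485]
0.5 [ 0.0305  0.0488 -0.056 ]
0.45 [ 0.033   0.0528 -0.0638]
0.4 [ 0.0353  0.0565 -0.0717]
0.35 [ 0.0374  0.0598 -0.0799]
0.3 [ 0.0392  0.0628 -0.0884]
0.25 [ 0.0409  0.0654 -0.0969]
0.2 [ 0.0423  0.0677 -0.1057]
0.15 [ 0.0435  0.0696 -0.1146]
0.1 [ 0.0445  0.0712 -0.1236]
0.05 [ 0.0452  0.0723 -0.1327]
-0.0 [ 0.0457  0.0731 -0.1419]
```

Emit:
arm_command --xyz '[[0, 0, 0.03], [0, 0, 0.06], [0, 0, 0.08], [0, 0, 0.09], [-0.01, -0.015, 0.09], [-0.022, -0.034, 0.09], [-0.034, -0.053, 0.09], [-0.046, -0.072, 0.08], [-0.056, -0.088, 0.065], [-0.062, -0.097, 0.05], [-0.062, -0.097, 0.038], [-0.062, -0.097, 0.038], [-0.062, -0.097, 0.038]]' --rot '[[0.06, -0.037, 0], [0.13, -0.081, 0], [0.2, -0.125, 0], [0.27, -0.169, 0], [0.326, -0.204, 0], [0.326, -0.204, 0], [0.326, -0.204, 0], [0.326, -0.204, 0], [0.326, -0.204, 0], [0.326, -0.204, 0], [0.326, -0.204, 0], [0.326, -0.204, 0], [0.326, -0.204, 0]]' --grip 0

```text
time: 17.48
ee_pos: [0.4988, -0.2135, 0.2424]
eef_rot: [0.874, 0.485, 0.0, -0.0]
ft_force: [-1.0, 0.0, 0.9]
width: 0.0049
grip_force: 0.0
```

```bash
python3 f.py
```

```text
17.4833 [ 0.4988 -0.2135  0.2424] Ft [-0.5  -0.85 -0.88] Mt [0.001 0.042 0.003] tilt 0.05 ball [ 0.4988 -0.2135  0.2784]
```

Emit:
arm_command --xyz '[[0, 0, -0.01], [0, 0, -0.02], [0, 0, -0.03], [0, 0, -0.035], [0, 0, -0.038], [0, 0, -0.038]]' --rot '[[0, 0, 0], [0, 0, 0], [0, 0, 0], [0, 0, 0], [0, 0, 0], [0, 0, 0]]'

```text
time: 17.98
ee_pos: [0.4982, -0.2146, 0.2038]
eef_rot: [0.875, 0.485, -0.0, -0.0]
ft_force: [-0.1, 0.3, 0.8]
width: 0.0002
grip_force: 0.0
```

```bash
python3 f.py
```

```text
17.9833 [ 0.4982 -0.2146  0.2038] Ft [ 0.18 -0.29 -0.83] Mt [-0.098 -0.061  0.038] tilt 0.04 ball [ 0.4983 -0.2146  0.2398]
```

Emit:
arm_command --xyz '[[0.0013, 0.002, -0.0035], [0.005, 0.008, -0.0085], [0.009, 0.0145, -0.0135], [0.013, 0.0205, -0.019], [0.0165, 0.026, -0.025], [0.02, 0.0315, -0.0315], [0.02, 0.0315, -0.0315]]' --rot '[[0, 0, 0], [0, 0, 0], [0, 0, 0], [0, 0, 0], [0, 0, 0], [0, 0, 0], [0, 0, 0]]'

```text
time: 18.57
ee_pos: [0.5188, -0.181, 0.1714]
eef_rot: [0.874, 0.486, 0.0, -0.001]
ft_force: [-0.6, 0.0, 0.4]
width: 0.0007
grip_force: 0.0
```

```bash
python3 f.py
python3 - <<'E'
from h import *
for c in ["scene","top"]:
    im,T=shot(c)
    for l in ["lid_lip"]: print(c,l,[(w(T,d["at"]).tolist(),round(d["conf"],2)) for d in r.spot_point(l,c)])
E
```

```text
18.5667 [ 0.5188 -0.181   0.1714] Ft [-0.29 -0.51 -0.39] Mt [ 0.004  0.055 -0.066] tilt 0.1 ball [ 0.5188 -0.1811  0.2074]
scene lid_lip [([0.2227, -0.2377, 0.0899], 0.8), ([0.5187, -0.1763, 0.1936], 0.78)]
top lid_lip []
```

The lid is following: the lip is at z ≈ 0.194, which is about 0.7 rad. Continuing along the arc.

Emit:
arm_command --xyz '[[0.0033, 0.0052, -0.0066], [0.0064, 0.01, -0.0135], [0.0093, 0.0147, -0.0207], [0.012, 0.019, -0.028], [0.0145, 0.023, -0.036], [0.0168, 0.0268, -0.044], [0.0189, 0.03, -0.052], [0.0207, 0.033, -0.0606], [0.0224, 0.0357, -0.069], [0.0238, 0.038, -0.078], [0.025, 0.04, -0.087], [0.026, 0.0415, -0.096], [0.0265, 0.0425, -0.102], [0.0265, 0.0425, -0.102]]' --rot '[[0, 0, 0], [0, 0, 0], [0, 0, 0], [0, 0, 0], [0, 0, 0], [0, 0, 0], [0, 0, 0], [0, 0, 0], [0, 0, 0], [0, 0, 0], [0, 0, 0], [0, 0, 0], [0, 0, 0], [0, 0, 0]]'

```text
time: 19.93
ee_pos: [0.5443, -0.1402, 0.0694]
eef_rot: [0.875, 0.485, -0.0, -0.001]
ft_force: [-0.7, 0.4, -0.1]
width: 0.0008
grip_force: 0.0
```

```bash
python3 f.py
python3 - <<'E'
from h import *
for c in ["scene","top"]:
    im,T=shot(c)
    for l in ["lid_lip"]: print(c,l,[(w(T,d["at"]).tolist(),round(d["conf"],2)) for d in r.spot_point(l,c)])
E
```

```text
19.9333 [ 0.5443 -0.1402  0.0694] Ft [-0.   -0.84  0.12] Mt [-0.008  0.038  0.059] tilt 0.1 ball [ 0.5444 -0.1402  0.1054]
scene lid_lip [([0.5407, -0.1419, 0.0953], 0.95), ([0.2235, -0.2389, 0.0919], 0.9)]
top lid_lip [([0.4617, 0.2975, 0.0358], 0.43)]
```

Emit:
arm_command --xyz '[[0.0003, 0.0004, -0.002], [0.0003, 0.0005, -0.004], [0.0004, 0.0006, -0.006], [0.0004, 0.0006, -0.008], [0.0004, 0.0006, -0.009], [0.0004, 0.0006, -0.009]]' --rot '[[0, 0, 0], [0, 0, 0], [0, 0, 0], [0, 0, 0], [0, 0, 0], [0, 0, 0]]'

```text
time: 20.63
ee_pos: [0.5453, -0.1401, 0.0618]
eef_rot: [0.875, 0.485, 0.0, -0.0]
ft_force: [0.3, -0.4, 0.2]
width: 0.0004
grip_force: 0.0
```

```bash
python3 f.py
```

```text
20.6333 [ 0.5453 -0.1401  0.0618] Ft [-0.16  0.46 -0.17] Mt [-0.04   0.031 -0.038] tilt 0.01 ball [ 0.5453 -0.1401  0.0978]
```

Emit:
arm_command --xyz '[[0, 0, -0.001], [0, 0, -0.002], [0, 0, -0.003], [0, 0, -0.003]]' --rot '[[0, 0, 0], [0, 0, 0], [0, 0, 0], [0, 0, 0]]'

```text
time: 20.97
ee_pos: [0.5455, -0.1402, 0.0613]
eef_rot: [0.875, 0.485, -0.0, 0.001]
ft_force: [-11.7, 2.1, 26.2]
width: 0.0005
grip_force: 13.1
```

```bash
python3 f.py
```

```text
20.9667 [ 0.5455 -0.1402  0.0613] Ft [ -4.43 -10.98 -26.25] Mt [ 2.456 -1.032  0.051] tilt 0.08 ball [ 0.5455 -0.1401  0.0973]
```

It's hit a firm stop at 26 N right at the shut height. Retreating to check.

Emit:
arm_command --xyz '[[0, 0, 0.005], [0.002, 0.003, 0.02], [0.005, 0.008, 0.05], [0.01, 0.016, 0.09], [0.02, 0.032, 0.12], [0.04, 0.06, 0.13], [0.05, 0.09, 0.13], [0.05, 0.1, 0.13], [0.05, 0.1, 0.13], [0.05, 0.1, 0.13]]' --rot '[[0, 0, 0], [0, 0, 0], [0, 0, 0], [0, 0, 0], [0, 0, 0], [0, 0, 0], [0, 0, 0], [0, 0, 0], [0, 0, 0], [0, 0, 0]]'

```text
time: 21.8
ee_pos: [0.595, -0.0398, 0.1885]
eef_rot: [0.874, 0.485, -0.0, -0.0]
ft_force: [0.2, -0.5, 0.6]
width: 0.0003
grip_force: 0.0
```

```bash
python3 f.py
python3 - <<'E'
from h import *
for c in ["scene","top","wrist"]:
    im,T=shot(c)
    for l in ["lid_lip","mini_center"]: print(c,l,[(w(T,d["at"]).tolist(),round(d["conf"],2)) for d in r.spot_point(l,c)])
E
```

```text
21.8 [ 0.595  -0.0398  0.1885] Ft [-0.31  0.48 -0.62] Mt [-0.102 -0.013 -0.002] tilt 0.03 ball [ 0.5951 -0.0398  0.2245]
scene lid_lip [([0.5393, -0.141, 0.0871], 0.94), ([0.226, -0.2364, 0.094], 0.89)]
scene mini_center [([0.4648, 0.3011, 0.0348], 0.64)]
top lid_lip []
top mini_center [([0.4636, 0.2984, 0.0356], 0.73)]
wrist lid_lip [([0.4586, -0.0326, 0.0025], 0.74)]
wrist mini_center []
```

```bash
python3 -c "
from bench import r
print(r.close_job())"
```

```text
the job is handed in; nothing more can be done
None
```

The larger ball camera is in the nest, the case is shut (lip measured at 87 mm, the shut height), and the job was handed in at about 22 s; no verdict came back.

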